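Load the studio's cam-lift tool tray and hold it raised

TASK

Lay the painting knife flat in the long narrow compartment of the lift tray and the wide brush flat in the wide shorter one, either way round, and let go of both. Then swing the tray's spring-loaded cam lever by its black handle bar until it points straight up, where the cam holds the tray at its highest (further round it sinks again), and finish while still holding the lever there; leave the eraser and the other things on the table where they are.

Things in the scene. Friction and masses are not known exactly. Their poses are not given: they have to be found in the camera images.
- lift_stand: fixed cam lift: steel base with a wooden tool tray on guide posts. Origin on the table under the tray's middle, z up. Tray 116 mm (x) by 228 mm (y); floor 78 mm above the table at rest, rising 18 mm, level, at the cam's top. Walls 4 mm thick, 6 mm high above the floor. Compartments: long narrow (-x row), wide shorter (+x row), small square with the eraser. Lever on the -y side
- slot_knife (a point): middle of the floor of the long narrow compartment, inside 44 mm (x) by 220 mm (y); axes parallel to the lift_stand's; moves up with the tray
- slot_brush (a point): middle of the floor of the wide shorter compartment, inside 60 mm (x) by 160 mm (y); axes parallel to the lift_stand's; moves up with the tray
- cam_lever (a joint): lever angle, rad, about an axle along lift_stand's y, 42 mm above the table. 0 at rest: lever points to the stand's -x, 0.17 rad above level. Grows as it swings up; at 1.40 it points straight up and the tray is highest; beyond, to the stop at 2.0, the tray sinks. A spring returns it to rest when let go: the handle needs about 4 N at first, 8 N at the top, more if the grip resists turning
- cam_axle (a point): point on the axle line abreast of lever_grip: centre of the circle in which lever_grip moves; fixed
- lever_grip (a point): where to hold the black handle bar: on its centre line, 100 mm from cam_axle; 59 mm above the table at rest, 142 mm at the top. The bar is round, 16 mm thick, 78 mm long, stands out from the flat steel lever arm along the stand's -y (arm 48 mm to +y, free end 30 mm to -y) and turns with the lever, so it must slide round in the grip by 1.4 rad
- brush: flat wide brush lying on its flat underside, 140 mm long along x; wooden handle to -x (20 mm wide, 22 mm high, x -70 to +6 mm), steel collar 46 mm wide and 14 mm high (x 5 to 35 mm), stiff bristle block 11 mm high to x = 70 mm; origin under the middle of its length, z up; 50 to 100 g
- brush_grip (a point): point on the brush handle's centre line, 18 mm towards the handle end from the origin, 16 mm above the underside, near the centre of mass
- knife: painting knife (spatula) lying on its flat underside, 195 mm long along x; wooden handle to -x (20 mm wide, 22 mm high, x -98 to +2 mm), thin neck, flat steel blade 30 mm wide and 4 mm thick (x 30 to 97 mm); origin under the middle of its length, z up; 50 to 100 g
- knife_grip (a point): point on the knife handle's centre line, 35 mm towards the handle end from the origin, 16 mm above the underside, near the centre of mass
- eraser: white block eraser, 36 x 22 x 12 mm, lying in the tray's small square compartment; origin under its centre (not part of the job)
- tape: roll of paper tape lying flat, 90 mm across, 24 mm high; origin under its centre (not part of the job)
- ink: ink jar, 52 mm across, 75 mm high; origin under its centre (not part of the job)
- cup: white rinsing cup, 68 mm across, 65 mm high; origin under its centre (not part of the job)
- brush_tin: tin 76 mm across and 100 mm high with brushes standing in it up to about 225 mm; origin under its centre (not part of the job)
- plinth: dark wooden block, 70 x 70 x 50 mm; origin under its centre (not part of the job)
There are look-alikes about, which are no part of the job. Leave any red look-alike of the brush alone.

How it is judged:
On the way:
1. knife and brush both lie flat in their compartments, let go, with the lever still down at rest (x of brush in the frame of slot_brush between -0.011 and 0.011 m and y of brush in the frame of slot_brush between -0.015 and 0.015 m and z of brush in the frame of slot_brush between -0.003 and 0.003 m and angle between each of brush, knife's own z axis and vertical below 0.05 rad and angle between the x axis of brush and the y axis of slot_brush, either way round below 0.2 rad and contact force between each of brush, knife and the arm below 0.1 N and contact force between each of brush, knife and the fingers below 0.1 N and x of knife in the frame of slot_knife between -0.011 and 0.011 m and y of knife in the frame of slot_knife between -0.016 and 0.016 m and z of knife in the frame of slot_knife between -0.003 and 0.003 m and angle between the x axis of knife and the y axis of slot_knife, either way round below 0.2 rad and value of joint cam_lever below 0.3 rad), for 0.2 s.
At the end, for the whole second after the job is handed in: The robot holds the lever (over 0.8 N), still, within 0.2 rad of straight up (joint 1.2 to 1.6), tray floor over 93 mm above the table; knife and brush lie flat (0.05 rad, 3 mm) on the floor of their own compartments, along them, untouched by the robot (x of brush in the frame of slot_brush between -0.011 and 0.011 m and y of brush in the frame of slot_brush between -0.015 and 0.015 m and z of brush in the frame of slot_brush between -0.003 and 0.003 m and angle between each of brush, knife's own z axis and vertical below 0.05 rad and angle between the x axis of brush and the y axis of slot_brush, either way round below 0.2 rad and contact force between each of brush, knife and the arm below 0.1 N and contact force between each of brush, knife and the fingers below 0.1 N and x of knife in the frame of slot_knife between -0.011 and 0.011 m and y of knife in the frame of slot_knife between -0.016 and 0.016 m and z of knife in the frame of slot_knife between -0.003 and 0.003 m and angle between the x axis of knife and the y axis of slot_knife, either way round below 0.2 rad and value of joint cam_lever between 1.2 and 1.6 rad and height (world z) of slot_knife above 0.093 m and velocity of joint cam_lever between -0.1 and 0.1 rad/s and (contact force between cam_lever and the fingers above 0.8 N or contact force between cam_lever and the arm above 0.8 N)); the arm keeps its last pose, push and grip.
It fails at once if a bystander pushed more than 40 mm from its place (distance of any of eraser, tape, ink, cup, brush_tin, plinth from where it was at the start of the episode above 0.04 m).
It also fails if it takes over 72 s, if anything falls off the work surface, if the arm or the gripper's body presses on something with over 40 N, if the wrist force passes 120 N, or if a joint passes its speed limit or range.

ROBOT

A 6-joint arm with a two-finger parallel gripper is mounted at the origin on the work surface. World frame = base frame: x ahead of the robot, y to its left, z up, the work surface at z = 0. Lengths are in m, angles in rad, forces in N, time in s.
With the tool pointing down it reaches from about 0.225 to 0.725 m from the base axis. Payload 3.1 kg.
Tool frame: the origin (TCP) lies midway between the tips of the shut fingers; the grasp point (between the pads) lies behind it (robot.grip_point_offset is the y of the grasp point in the tool frame, in m); y points along the fingers, x is the direction in which the jaws open and shut, and the axes are right-handed (so a half turn about y gives the same grasp; the last joint's range is limited). The gripper opens to 85 mm and grips with 20 to 120 N. Pads are 22 mm wide; open, the fingers measure 114 mm over their backs; the gripper's body (76 mm by 85 mm) begins 54 mm behind the grasp point. The pads swing forward as they close: fully open they stand 13 mm farther back than shut.
Start: joints at [-1.449, 0.048, 0.099, 1.622, 0, 1.443], TCP at [0.13, -0.509, 0.205] pointing down, gripper open.
Joint ranges: [-2.91, 2.91], [-0.99, 1.94], [-1.21, 1.42], [-2.12, 2.29], [-1.49, 1.47], [-3.14, 3.14]. Speed limits (rad/s): [2.79, 2.79, 3.14, 3.14, 3.14, 3.14].

INTERFACE

Orientations are given as a rotation vector (axis times angle).
In Python, from bench import robot gives the robot as it stands.
- The arm moves only by the tool arm_command, never from a script. Its argument "deltas" is a list of rows, each an object with "translation": the shift along the tool's x, y, z in mm, a list of three; "twist": the turn, a rotation vector about the tool's x, y, z in rad, a list of three; "fingers": the opening, from 0 (shut) to 1 (fully open). A call has 1 to 10 rows; each row is the pose to reach, as a shift and turn from the pose measured when the call began, along the tool's axes at that moment; what a row does not reach only later rows make up. A row lasts 1/10 s, in which the tool goes at most 50 mm and 8.59 degrees, less where a joint would pass 70% of its speed; a pose out of reach is approached as far as the arm can. A call with a gripper value outside its range is refused whole. The fingers move at their own pace and stop on an object; "force" is the grip in N (left out, the last holds). Time passes only in rows, so rows that repeat a pose let the fingers close. It gives the time, the measured TCP pose, the force and the opening at its end, in the units of the state.
- robot.read_state(): the state, without advancing time (a new reading comes with each control period).
- robot.snapshot(name): name is "scene" or "top" or "wrist"; returns (picture, depth): 420x560x3 uint8, red, green, blue; 420x560 float32, m along the optical axis (not along the pixel's ray), 0 where there is no reading.
- robot.camera_model(name): a dict with "fx", "fy", "cx", "cy" (pixels), "k1" (the pictures are not rectified: a ray, as slopes to the right and down, at radius r is drawn at 1 + k1 r^2 times it, then the intrinsics apply), "world_to_cam" (4x4, takes a point from world to camera coordinates). Camera axes: x right, y down, z forward; pixel columns grow to the right and rows downward; lengths in m; the calibration is good to about 2 mm. A picture is of the moment at which its call begins: read the wrist's pose just before it. camera_model takes no time and is no camera call; for the wrist camera it gives the pose at the moment of the call.
- robot.finish_job(): hands the job in, once; it reports no verdict.
Trained networks look in the newest picture that a camera, given by its name, has taken for a name from the list of things; names that differ only in an ending like _2 or _b are one class to them, and where a whole thing is asked for, a point or a joint stands for the part that bears it (a point fixed in the world has none). Each returns a list of dicts, best first, with "conf" (0 to 1); they miss things now and then, are a little off and sometimes report something else, mostly with a low value. They report only what shows in the picture. A call takes as long as a camera call. They do not tell look-alikes from the thing itself.
- robot.find_in(camera, target): "point" ([column, row] in pixels, amid what is visible of it).
- robot.cut_out(camera, target): "region" (420x560 bool, what is visible of it) and "point" ([column, row] in pixels, amid what is visible of it).
The state is a dict: "time_s": time; "qpos": joint angles; "qd": joint speeds; "joint_efforts": joint torques, N m; "tool_pos": TCP position; "ee_rot": TCP orientation; "wrist_force": force on the tool from outside, world axes, zero at the start; "wrist_torque": the same for the moment, N m; "finger_gap": finger opening in m.
Only numpy, scipy, OpenCV 4.12 (cv2) and the standard library are available. Lean on these libraries where they do the work, as an engineer would, in place of code of your own. Each camera call takes 0.05 s, during which the arm holds its last target. There are 200 camera calls.

## Working session

There is one attempt and no reset: what is moved stays moved. The work goes in short steps, Python scripts to look and compute and a tool call to move; the robot and the scene stay as the last step left them, time stands still between calls to the robot, and variables do not carry over. Pictures are saved under pics/ and viewed, about 8 in all and at most 12, crops included, and the job is handed in when it is done.

Besides the shell and the picture viewer there is one more tool, called after "Request:" by a JSON object that holds its "op" and its "data", one argument or row to a line. arm_command: Moves the arm, as the interface text tells. Its arguments: {"type":"object","properties":{"deltas":{"type":"array"},"force":{"type":"number"}},"required":["deltas"]}

```bash
ls; mkdir -p pics; cat > h.py <<'E'
import numpy as np, cv2
from scipy.spatial.transform import Rotation as R
from bench import robot
def ray(cm,uv):
    d=np.array([(uv[0]-cm['cx'])/cm['fx'],(uv[1]-cm['cy'])/cm['fy']]); s=d.copy()
    for _ in range(20): s=d/(1+cm['k1']*(s@s))
    return s
def world(cm,uv,depth):
    s=ray(cm,uv); p=np.array([s[0]*depth,s[1]*depth,depth,1]); return (np.linalg.inv(cm['world_to_cam'])@p)[:3]
def onplane(cm,uv,z):
    T=np.linalg.inv(cm['world_to_cam']); s=ray(cm,uv); d=T[:3,:3]@[s[0],s[1],1]; o=T[:3,3]; return o+d*(z-o[2])/d[2]
def proj(cm,p):
    c=(cm['world_to_cam']@np.append(p,1))[:3]; s=c[:2]/c[2]; s=s*(1+cm['k1']*(s@s)); return np.array([s[0]*cm['fx']+cm['cx'],s[1]*cm['fy']+cm['cy']])
def cloud(cm,depth,mask):
    v,u=np.nonzero(mask&(depth>0)); d=depth[v,u]
    pts=np.stack([(u-cm['cx'])/cm['fx'],(v-cm['cy'])/cm['fy']],1); s=pts.copy()
    for _ in range(20): s=pts/(1+cm['k1']*(s**2).sum(1,keepdims=True))
    P=np.c_[s*d[:,None],d,np.ones(len(d))]; return (P@np.linalg.inv(cm['world_to_cam']).T)[:,:3]
E
python3 - <<'E'
from h import *
print(robot.grip_point_offset, robot.read_state())
for n in ('scene','top'):
    cm=robot.camera_model(n); im,d=robot.snapshot(n); cv2.imwrite(f'pics/{n}0.png',im[:,:,::-1]); np.savez(f'{n}0.npz',im=im,d=d)
    print(n,cm, np.linalg.inv(cm['world_to_cam'])[:3,3].round(3))
    for t in ['knife','brush','knife_grip','brush_grip','lift_stand','slot_knife','slot_brush','cam_lever','lever_grip','eraser']:
        r=robot.find_in(n,t)
        for q in r[:3]:
            u=np.array(q['point']); dd=d[int(u[1]),int(u[0])]
            print(' ',t,round(q['conf'],2),u.round(1),world(cm,u,dd).round(3))
E
```

```text
pics
-0.0187 {'time_s': 0.0, 'qpos': array([-1.44881213e+00,  4.87372335e-02,  9.75877073e-02,  1.62198439e+00,
        1.72084947e-05,  1.44296245e+00]), 'qd': array([-6.99728928e-04, -7.54025124e-04, -1.84856137e-03, -5.02196202e-04,
        1.29381441e-03, -7.90501211e-05]), 'joint_efforts': array([ 2.40441629e-06, -3.38780916e+01,  3.20014930e+01,  2.02708610e-02,
       -1.01769715e-04, -1.45262234e-06]), 'tool_pos': array([ 0.12968896, -0.50804091,  0.20371917]), 'ee_rot': array([-1.31535198,  1.02432787, -1.02160018]), 'wrist_force': array([-0.62486386,  1.44932952, -0.62497303]), 'wrist_torque': array([ 0.00306905, -0.00733786,  0.00957256]), 'finger_gap': 0.0852191259377818}
scene {'fx': 480.24275881794716, 'fy': 480.24275881794716, 'cx': 281.2961626757462, 'cy': 209.92794832803312, 'k1': -0.028902723462303142, 'world_to_cam': array([[-0.16805529,  0.98575901, -0.006049  ,  0.0921877 ],
       [ 0.78937471,  0.1308945 , -0.59979513, -0.39400495],
       [-0.59046168, -0.10557367, -0.80013074,  1.69151388],
       [ 0.        ,  0.        ,  0.        ,  1.        ]])} [1.325
[... 1262 characters left out ...]
 138.7] [0.751 0.096 0.014]
  brush 0.63 [313.6 199.2] [ 0.574 -0.126  0.015]
  knife_grip 0.66 [385.2 216.2] [ 0.526 -0.345  0.   ]
  brush_grip 0.89 [224.3 279.9] [0.336 0.133 0.014]
  brush_grip 0.86 [311.5 195.6] [ 0.585 -0.12   0.015]
  brush_grip 0.67 [235.2 135.9] [0.76  0.107 0.013]
  lift_stand 0.84 [210.3 205.9] [0.549 0.167 0.077]
  slot_knife 0.76 [208.4 203.9] [0.554 0.171 0.08 ]
  slot_brush 0.92 [208.4 206.2] [0.548 0.17  0.087]
  cam_lever 0.67 [263.6 239. ] [0.459 0.019 0.065]
  lever_grip 0.62 [260.  241.5] [0.452 0.029 0.066]
  lever_grip 0.24 [352.8 153.5] [ 0.713 -0.245  0.008]
  eraser 0.67 [209.4 203.7] [0.555 0.169 0.077]
  eraser 0.5 [237.8 199.6] [0.567 0.09  0.088]
```

```bash
python3 -c "
import cv2
for n in ('scene','top'):
    i=cv2.imread(f'pics/{n}0.png'); cv2.imwrite(f'pics/{n}0b.png',cv2.resize(i,(800,600),interpolation=cv2.INTER_CUBIC))
"
```

```text
(no output)
```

View pics/scene0b.png

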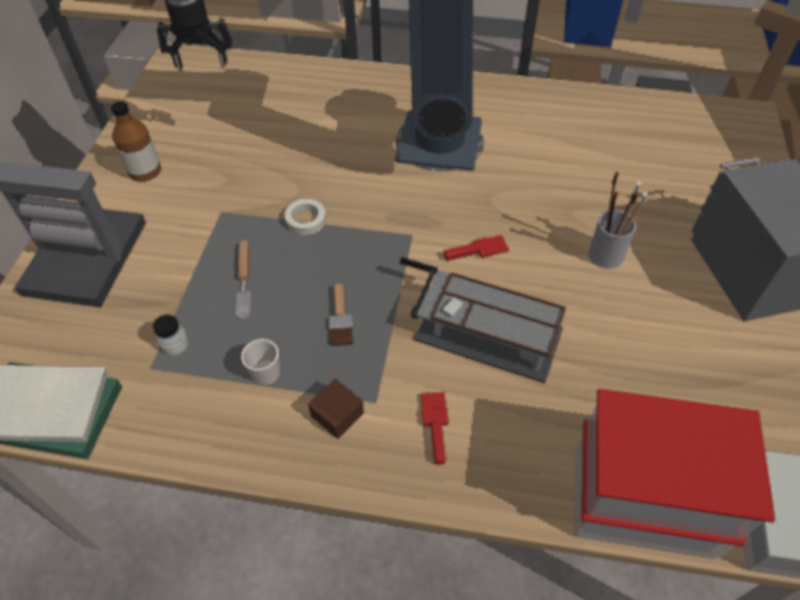

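View pics/top0b.png

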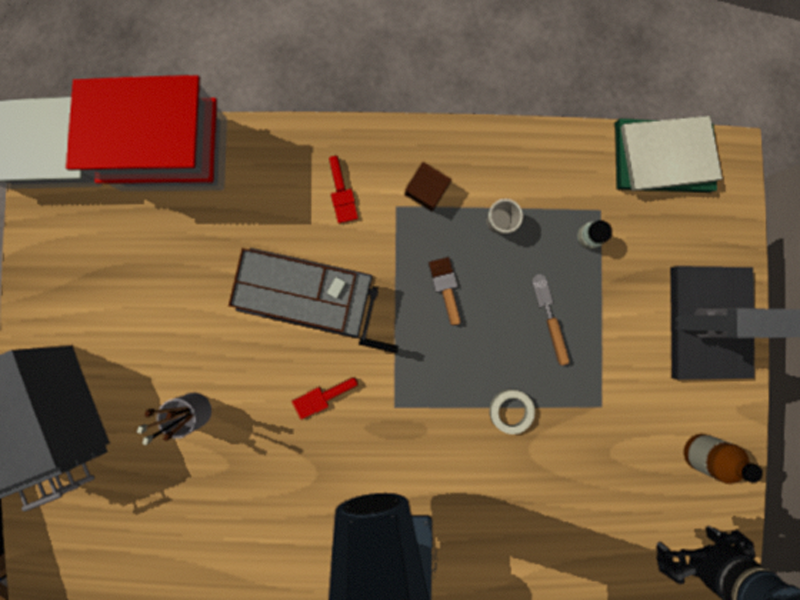

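Scene view: knife at about (243,280), the real brown brush (340,315), tray (490,320), handle bar (415,265). The red look-alikes are at (477,248) and (436,425). Next I fit the poses.

```bash
python3 - <<'E'
from h import *
for n in ('scene','top'):
    robot.snapshot(n); cm=robot.camera_model(n); f=np.load(f'{n}0.npz'); d=f['d']
    full=cloud(cm,d,np.ones(d.shape,bool))
    tb=full[(abs(full[:,0]-.55)<.2)&(abs(full[:,1]+.1)<.2)&(abs(full[:,2])<.01)]; print(n,'table z',np.median(tb[:,2]))
    for t,c0 in (('knife',(.51,-.33)),('brush',(.58,-.12)),('lift_stand',(.56,.17)),('cam_lever',(.459,.02))):
        for q in robot.cut_out(n,t):
            m=q['region']; P=cloud(cm,d,m)
            if len(P)<5 or np.hypot(*(np.median(P[:,:2],0)-c0))>.08: continue
            if t=='lift_stand': P=P[P[:,2]>.07]
            elif t=='cam_lever': P=P[P[:,2]>.045]
            else: P=P[P[:,2]>-.01]
            (c,s,a)=cv2.minAreaRect((P[:,:2]*1000).astype(np.float32))
            box=cv2.boxPoints((c,s,a))
            print(t,q['conf'],len(P),'c',np.round(c,1),'s',np.round(s,1),'a',round(a,1),'z pct',(np.percentile(P[:,2],[2,50,90,98])*1000).round(1))
            # colour: handle centroid
            v,u=np.nonzero(m&(d>0)); col=f['im'][v,u].astype(int); Q=cloud(cm,d,m)
            if t in('knife','brush'):
                w=(col[:,0]-col[:,2]>50)&(Q[:,2]>.014); H=Q[w]
                if len(H)>5:
                    _,S,V=np.linalg.svd(H[:,:2]-H[:,:2].mean(0)); print('  handle',len(H),H.mean(0).round(4),'dir',np.degrees(np.arctan2(V[0,1],V[0,0])).round(1), 'rect',cv2.minAreaRect((H[:,:2]*1000).astype(np.float32)))
            if t=='cam_lever':
                _,S,V=np.linalg.svd(P-P.mean(0)); print('  lever',P.mean(0).round(4),V[0].round(3),P[P[:,1].argmin()].round(4),P[P[:,1].argmax()].round(4))
E
```

```text
scene table z 0.002244202396944006
knife 0.89 389 c [ 509.  -341.9] s [190.6  30. ] a 17.8 z pct [ 1.7  9.8 24.5 27.2]
  handle 122 [ 0.4658 -0.3519  0.023 ] dir 17.5 rect ((462.2694396972656, -352.31988525390625), (95.27174377441406, 15.19597339630127), 16.789756774902344)
brush 0.61 524 c [ 563.1 -120.4] s [143.3  47.9] a 9.8 z pct [ 1.1 14.9 23.2 26. ]
  handle 113 [ 0.536  -0.1296  0.0229] dir 15.3 rect ((533.7349243164062, -130.17149353027344), (71.43452453613281, 15.84461784362793), 15.882464408874512)
lift_stand 0.6 3496 c [545.5 132.7] s [339.7 128.9] a 75.9 z pct [74.  79.5 84.3 87.1]
cam_lever 0.81 271 c [505.5  34.9] s [148.4  66.7] a 19.7 z pct [48.6 62.2 69.5 76.8]
  lever [0.4898 0.0259 0.0616] [ 0.978  0.189 -0.087] [ 0.448  -0.0205  0.0664] [0.4641 0.0541 0.0645]
top table z 0.0010580880771052792
knife 0.82 505 c [ 507.9 -343.9] s [191.4  35.3] a 18.5 z pct [ 0.   7.6 23.  24.8]
  handle 202 [ 0.4605 -0.3532  0.0213] dir -164.5 rect ((460.57373046875, -354.164306640625), (95.3755111694336, 20.20624351501465), 14.62699031829834)
brush 0.89 450 c [ 560.1 -124.1] s [133.7  42.5] a 15.0 z pct [ 6.3 14.6 22.7 25. ]
  handle 158 [ 0.5327 -0.1308  0.0212] dir -163.3 rect ((557.5742797851562, -122.82115173339844), (129.53050231933594, 21.321842193603516), 19.050519943237305)
lift_stand 0.58 3767 c [547.7 139.1] s [319.1 127.6] a 75.0 z pct [74.1 78.3 82.8 86. ]
cam_lever 0.87 289 c [503.8   8.3] s [ 77.  122.5] a 81.8 z pct [46.2 62.8 67.9 69.5]
  lever [0.4852 0.0236 0.0611] [-0.972 -0.196  0.128] [ 0.4422 -0.0217  0.0651] [0.4582 0.0538 0.062 ]
```

```bash
cat >> h.py <<'E'
def Rdown(phi):  # jaws along world yaw phi (deg), fingers down
    p=np.radians(phi); x=np.array([np.cos(p),np.sin(p),0]); y=np.array([0,0,-1.]); return np.stack([x,y,np.cross(x,y)],1)
def pose():
    s=robot.read_state(); return np.array(s['tool_pos']),R.from_rotvec(s['ee_rot']).as_matrix(),s
def delta(p,Rt,cur=None):
    p0,R0,_=cur or pose(); t=R0.T@(np.array(p)-p0)*1000; w=R.from_matrix(R0.T@Rt).as_rotvec(); return t.round(1).tolist(),w.round(4).tolist()
def fit_tray(P,c=(547,165),a=-14):  # rim+floor points, mm; returns stand origin and yaw
    c=np.array(c,float)
    from scipy.optimize import minimize
    for it in range(6):
        t=np.radians(a); e=np.array([[np.cos(t),np.sin(t)],[-np.sin(t),np.cos(t)]]); q=(P[:,:2]*1000-c)@e.T
        m=(abs(q[:,0])<75)&(abs(q[:,1])<128)&(P[:,2]>.068)&(P[:,2]<.1); c2,s,b=cv2.minAreaRect((P[m,:2]*1000).astype(np.float32))
        b=b if s[1]>s[0] else b-90
        while b>45:b-=180
        while b<-90:b+=180
        c,a=np.array(c2),b
    return c,a,s,m.sum()
E
python3 - <<'E'
from h import *
for n in ('scene','top'):
    cm=robot.camera_model(n); d=np.load(f'{n}0.npz')['d']; P=cloud(cm,d,np.ones(d.shape,bool)); print(n,fit_tray(P))
p,R0,s=pose(); print(p,R0.round(3),'jaw yaw',np.degrees(np.arctan2(R0[1,0],R0[0,0])), 'q1,q6 deg',np.degrees(s['qpos'][[0,5]]))
# above knife grip: knife centre ~(.508,-.343) yaw 16.5, grip -35
k=np.array([.5085,-.343])-.035*np.array([np.cos(np.radians(16)),np.sin(np.radians(16))]); print(k)
for phi in (106.,-74.): print(phi,delta([*k,.16],Rdown(phi)))
E
```

```text
scene (array([553.90057373, 164.69929504]), -12.860435485839844, (255.6154327392578, 124.96133422851562), np.int64(3492))
top (array([555.79644775, 169.39117432]), -12.235260009765625, (255.10728454589844, 116.99823760986328), np.int64(3900))
[ 0.12977073 -0.50870196  0.2049272 ] [[ 0.247  0.     0.969]
 [-0.969 -0.     0.247]
 [ 0.    -1.     0.   ]] jaw yaw -75.68885244646178 q1,q6 deg [-83.0106502   82.67820224]
[ 0.47485584 -0.35264731]
106.0 ([-65.9, 44.9, 373.0], [-0.0, 3.1121, -0.0])
-74.0 ([-65.9, 44.9, 373.0], [-0.0, -0.0295, 0.0])
```

Request:
{"op": "arm_command", "data": {
  "deltas": [
    {"translation": [-66,45,373],"twist": [0,-0.03,0],"fingers": 1},
    {"translation": [-66,45,373],"twist": [0,-0.03,0],"fingers": 1},
    {"translation": [-66,45,373],"twist": [0,-0.03,0],"fingers": 1},
    {"translation": [-66,45,373],"twist": [0,-0.03,0],"fingers": 1},
    {"translation": [-66,45,373],"twist": [0,-0.03,0],"fingers": 1},
    {"translation": [-66,45,373],"twist": [0,-0.03,0],"fingers": 1},
    {"translation": [-66,45,373],"twist": [0,-0.03,0],"fingers": 1},
    {"translation": [-66,45,373],"twist": [0,-0.03,0],"fingers": 1},
    {"translation": [-66,45,373],"twist": [0,-0.03,0],"fingers": 1},
    {"translation": [-66,45,373],"twist": [0,-0.03,0],"fingers": 1}
  ]
}}

```text
time_s: 2.6
tool_pos: [0.475, -0.352, 0.1595]
ee_rot: [-1.33, 1.0, -0.999]
wrist_force: [-1.2, -0.8, 0.2]
finger_gap: 0.0854
```

```bash
python3 - <<'E'
from h import *
p,R0,s=pose(); print(p,s['time_s'],np.degrees(s['qpos']).round(0))
cm=robot.camera_model('wrist'); im,d=robot.snapshot('wrist'); cv2.imwrite('pics/w1.png',im[:,:,::-1])
T=np.linalg.inv(cm['world_to_cam']); print('cam in tool',(R0.T@(T[:3,3]-p)).round(3),(R0.T@T[:3,:3]).round(2).tolist(),cm['fx'])
for t in ('knife','knife_grip'):
  for q in robot.cut_out('wrist',t):
    P=cloud(cm,d,q['region']); print(t,q['conf'],len(P),cv2.minAreaRect((P[:,:2]*1000).astype(np.float32)),(np.percentile(P[:,2],[2,50,90,98])*1000).round(1))
    v,u=np.nonzero(q['region']&(d>0)); col=im[v,u].astype(int); w=(col[:,0]-col[:,2]>50)&(P[:,2]>.012)
    if w.sum()>5: H=P[w]; V=np.linalg.svd(H[:,:2]-H[:,:2].mean(0),full_matrices=False)[2]; print(' handle',H.mean(0).round(4),np.degrees(np.arctan2(V[0,1],V[0,0])).round(1),cv2.minAreaRect((H[:,:2]*1000).astype(np.float32)))
E
```

```text
[ 0.47501071 -0.35204935  0.15951014] 2.6 [-43.  12.  11.  89.  -0. 121.]
cam in tool [ 0.001 -0.169  0.065] [[1.0, -0.0, 0.0], [-0.0, -0.26, 0.97], [-0.0, -0.97, -0.26]] 336.09231233964164
knife 0.59 4680 ((506.84088134765625, -342.890380859375), (192.0876922607422, 30.639114379882812), 16.60505485534668) [ 2.4  6.2 22.  22.8]
 handle [ 0.4632 -0.3548  0.0212] -163.7 ((460.9174499511719, -355.2135925292969), (97.03132629394531, 18.756004333496094), 16.42729949951172)
knife_grip 0.81 4700 ((506.54461669921875, -342.49053955078125), (191.50381469726562, 29.623598098754883), 16.649198532104492) [ 2.4  6.1 22.  22.8]
 handle [ 0.4632 -0.3548  0.0212] -163.7 ((460.96966552734375, -355.197509765625), (96.9251480102539, 18.779781341552734), 16.396953582763672)
knife_grip 0.58 3769 ((538.9227905273438, -132.88943481445312), (93.34928894042969, 47.17362594604492), 17.804426193237305) [ 4.3 17.1 22.  22.8]
 handle [ 0.5304 -0.1352  0.0204] -164.2 ((530.348876953125, -133.3011932373047), (75.06427764892578, 20.110742568969727), 14.696402549743652)
```

View pics/w1.png

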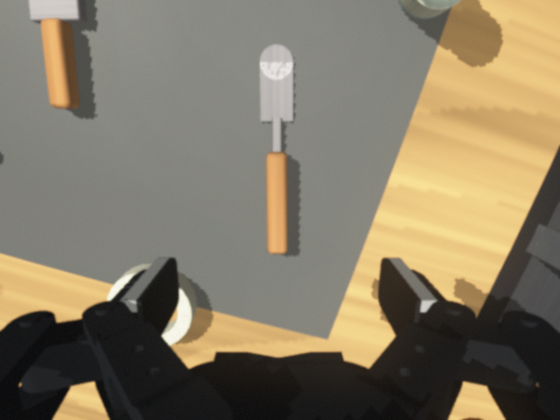

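```bash
python3 - <<'E'
from h import *
print(delta([.4731,-.3526,.007],Rdown(-73.5)))
E
```

```text
([-1.1, 153.3, -0.5], [0.0002, -0.0099, 0.0005])
```

Request:
{"op": "arm_command", "data": {
  "deltas": [
    {"translation": [-1,45,-0.5],"twist": [0,-0.01,0],"fingers": 0.5},
    {"translation": [-1,90,-0.5],"twist": [0,-0.01,0],"fingers": 0.5},
    {"translation": [-1,125,-0.5],"twist": [0,-0.01,0],"fingers": 0.5},
    {"translation": [-1,143,-0.5],"twist": [0,-0.01,0],"fingers": 0.5},
    {"translation": [-1,153,-0.5],"twist": [0,-0.01,0],"fingers": 0.5},
    {"translation": [-1,153,-0.5],"twist": [0,-0.01,0],"fingers": 0.5},
    {"translation": [-1,153,-0.5],"twist": [0,-0.01,0],"fingers": 0},
    {"translation": [-1,153,-0.5],"twist": [0,-0.01,0],"fingers": 0},
    {"translation": [-1,153,-0.5],"twist": [0,-0.01,0],"fingers": 0},
    {"translation": [-1,153,-0.5],"twist": [0,-0.01,0],"fingers": 0}
  ],
  "force": 50
}}

```text
time_s: 3.75
tool_pos: [0.4739, -0.3533, 0.0086]
ee_rot: [-1.333, 0.992, -0.997]
wrist_force: [-0.6, 0.3, -0.6]
finger_gap: -0.0
```

Request:
{"op": "arm_command", "data": {
  "deltas": [
    {"translation": [0,0,0],"twist": [0,0,0],"fingers": 0},
    {"translation": [0,0,0],"twist": [0,0,0],"fingers": 0},
    {"translation": [0,-30,0],"twist": [0,0,0],"fingers": 0},
    {"translation": [0,-60,0],"twist": [0,0,0],"fingers": 0},
    {"translation": [0,-100,0],"twist": [0,0,0],"fingers": 0},
    {"translation": [0,-150,0],"twist": [0,0,0],"fingers": 0},
    {"translation": [0,-200,0],"twist": [0,0,0],"fingers": 0},
    {"translation": [0,-200,0],"twist": [0,0,0],"fingers": 0}
  ]
}}

```text
time_s: 4.55
tool_pos: [0.4768, -0.3558, 0.2186]
ee_rot: [-1.335, 0.979, -1.01]
wrist_force: [0.5, -0.1, 0.6]
finger_gap: 0.0002
```

```bash
python3 - <<'E'
from h import *
t=np.radians(-12.5); ex=np.array([np.cos(t),np.sin(t)]); ey=np.array([-np.sin(t),np.cos(t)]); o=np.array([.5548,.170])
g=o-.032*ex-.035*ey; print(g)
# view pose: back off so camera sees tray; camera looks along fingers, 65mm in tool +z
print(delta([*(g-.0*ex),.30],Rdown(-12.5)), pose()[0], pose()[2]['finger_gap'])
E
```

```text
[0.51598314 0.14275571]
([-465.4, -87.5, 180.1], [0.0005, -1.0642, 0.02]) [ 0.47681565 -0.35581223  0.21863519] 0.00022877139214666573
```

```bash
python3 - <<'E'
from h import *
cm=robot.camera_model('wrist'); im,d=robot.snapshot('wrist'); cv2.imwrite('pics/w2.png',im[:,:,::-1])
for t in ('knife',):
  for q in robot.cut_out('wrist',t):
    P=cloud(cm,d,q['region']); print(t,q['conf'],len(P),cv2.minAreaRect((P[:,:2]*1000).astype(np.float32)),(np.percentile(P[:,2],[2,50,90,98])*1000).round(1))
P=cloud(cm,d,d>0)
p,R0,_=pose(); q=(P-p)@R0; m=(abs(q[:,0])<.05)&(abs(q[:,2])<.03)&(q[:,1]<.06); print('near tool y max',q[m,1].max() if m.any() else None, np.percentile(q[m,1],[50,90,99]) if m.any() else '')
E
```

```text
knife 0.74 3202 ((507.4330749511719, -344.78387451171875), (190.3002166748047, 30.090415954589844), 18.1801700592041) [ 2.4  7.3 22.1 23. ]
near tool y max -0.037779368315859874 [-0.11075369 -0.08418546 -0.0484913 ]
```

View pics/w2.png

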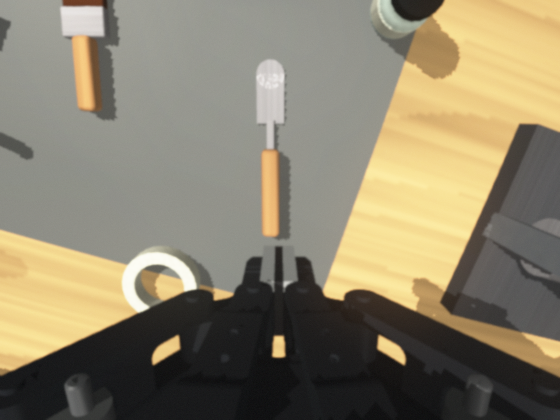

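Frame shows the knife at (270,150) almost unmoved and the fingers shut empty. The pads slipped off the top of the handle, so I grasp deeper.

```bash
python3 - <<'E'
from h import *
print(delta([.474,-.3553,.002],Rdown(-72.5)))
E
```

```text
([-0.4, 209.3, -1.9], [-0.0036, -0.0171, 0.0071])
```

Request:
{"op": "arm_command", "data": {
  "deltas": [
    {"translation": [-0.5,50,-2],"twist": [-0.0036,-0.017,0.007],"fingers": 0.5},
    {"translation": [-0.5,100,-2],"twist": [-0.0036,-0.017,0.007],"fingers": 0.5},
    {"translation": [-0.5,150,-2],"twist": [-0.0036,-0.017,0.007],"fingers": 0.5},
    {"translation": [-0.5,185,-2],"twist": [-0.0036,-0.017,0.007],"fingers": 0.5},
    {"translation": [-0.5,202,-2],"twist": [-0.0036,-0.017,0.007],"fingers": 0.5},
    {"translation": [-0.5,209,-2],"twist": [-0.0036,-0.017,0.007],"fingers": 0.5},
    {"translation": [-0.5,209,-2],"twist": [-0.0036,-0.017,0.007],"fingers": 0.5},
    {"translation": [-0.5,209,-2],"twist": [-0.0036,-0.017,0.007],"fingers": 0.5}
  ],
  "force": 40
}}

```text
time_s: 5.45
tool_pos: [0.4742, -0.3556, 0.003]
ee_rot: [-1.339, 0.98, -0.982]
wrist_force: [0.0, -0.1, 0.1]
finger_gap: 0.0427
```

Request:
{"op": "arm_command", "data": {
  "deltas": [
    {"translation": [0,0,0],"twist": [0,0,0],"fingers": 0},
    {"translation": [0,0,0],"twist": [0,0,0],"fingers": 0},
    {"translation": [0,0,0],"twist": [0,0,0],"fingers": 0},
    {"translation": [0,0,0],"twist": [0,0,0],"fingers": 0}
  ]
}}

```text
time_s: 5.85
tool_pos: [0.4746, -0.3559, 0.0037]
ee_rot: [-1.339, 0.98, -0.983]
wrist_force: [0.2, -0.6, -0.2]
finger_gap: -0.0
```

```bash
python3 - <<'E'
from h import *
p,R0,s=pose(); cm=robot.camera_model('wrist'); im,d=robot.snapshot('wrist'); cv2.imwrite('pics/w3.png',im[:,:,::-1])
print(s['time_s'],p,s['finger_gap'],s['qd'].round(3))
for q in robot.cut_out('wrist','knife'):
    P=cloud(cm,d,q['region']); print(q['conf'],len(P),cv2.minAreaRect((P[:,:2]*1000).astype(np.float32)),(np.percentile(P[:,2],[2,50,90,98])*1000).round(1))
print(proj(cm,p))
E
```

```text
5.85 [ 0.47460589 -0.35588879  0.00368559] -3.719614000725416e-05 [-0.001  0.004 -0.006  0.    -0.     0.   ]
0.84 11567 ((502.05029296875, -343.6328125), (176.17550659179688, 30.773218154907227), 16.143430709838867) [ 2.5  4.3 21.5 22.4]
[276.01090808 243.05045016]
```

View pics/w3.png

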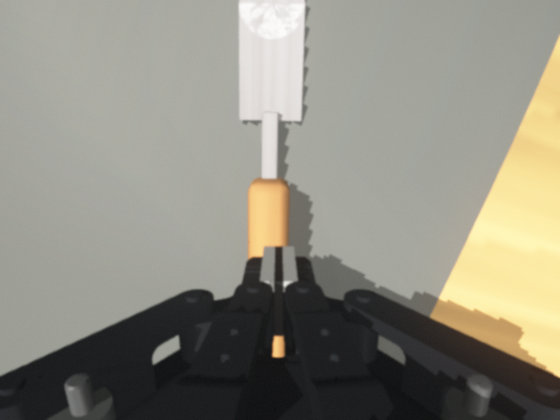

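```bash
python3 - <<'E'
from h import *
p,R0,s=pose(); cm=robot.camera_model('wrist'); im,d=robot.snapshot('wrist')
for uv in [(269,240),(269,250),(269,256),(269,265),(288,250),(288,265),(278,255),(278,345),(279,300),(250,265),(250,280)]:
    dd=d[uv[1],uv[0]]; w=world(cm,uv,dd); print(uv,im[uv[1],uv[0]],round(float(dd),4),w.round(4),((w-p)@R0).round(4))
E
```

```text
(269, 240) [246 204 133] 0.1592 [ 0.4818 -0.3499  0.0222] [-0.0032 -0.0189  0.0088]
(269, 250) [149 147 140] 0.142 [ 0.4837 -0.3498  0.0395] [-0.0028 -0.0362  0.0107]
(269, 256) [148 146 139] 0.1354 [ 0.4839 -0.3499  0.0463] [-0.0026 -0.043   0.0109]
(269, 265) [147 144 138] 0.129 [ 0.4832 -0.3503  0.0531] [-0.0024 -0.0498  0.01  ]
(288, 250) [147 145 138] 0.1431 [ 0.4857 -0.3576  0.0385] [ 0.0053 -0.0352  0.0103]
(288, 265) [144 143 137] 0.1278 [ 0.4858 -0.3571  0.0542] [ 0.0048 -0.0509  0.0105]
(278, 255) [49 44 38] 0.1369 [ 0.4848 -0.3534  0.0448] [ 0.001  -0.0415  0.0107]
(278, 345) [243 196 125] 0.175 [ 0.4268 -0.3717  0.0216] [ 0.001  -0.0183 -0.0502]
(279, 300) [40 38 37] 0.1175 [ 0.4776 -0.356   0.0669] [ 0.0014 -0.0636  0.003 ]
(250, 265) [52 48 46] 0.1369 [ 0.4776 -0.3437  0.0458] [-0.0104 -0.0426  0.0067]
(250, 280) [44 42 42] 0.1245 [ 0.4777 -0.3447  0.0587] [-0.0094 -0.0554  0.0066]
```

```bash
python3 - <<'E'
from h import *
p,R0,s=pose(); cm=robot.camera_model('wrist'); im,d=robot.snapshot('wrist')
for c in (269,288):
  for r in range(242,252):
    w=world(cm,(c,r),d[r,c]); print(c,r,((w-p)@R0).round(4))
E
```

```text
269 242 [-0.0033 -0.018   0.0074]
269 243 [-0.0033 -0.0183  0.007 ]
269 244 [-0.0033 -0.0185  0.0066]
269 245 [-0.0032 -0.0194  0.0064]
269 246 [-0.0029 -0.0305  0.0103]
269 247 [-0.0029 -0.0319  0.0104]
269 248 [-0.0028 -0.0336  0.0106]
269 249 [-0.0028 -0.0346  0.0105]
269 250 [-0.0028 -0.0359  0.0106]
269 251 [-0.0028 -0.0368  0.0105]
288 242 [ 0.0059 -0.0144  0.0061]
288 243 [ 0.0059 -0.0158  0.0061]
288 244 [ 0.0059 -0.0151  0.0053]
288 245 [ 0.0059 -0.0152  0.0048]
288 246 [ 0.0054 -0.0316  0.0107]
288 247 [ 0.0054 -0.0325  0.0106]
288 248 [ 0.0053 -0.0342  0.0108]
288 249 [ 0.0053 -0.0347  0.0105]
288 250 [ 0.0053 -0.0358  0.0105]
288 251 [ 0.0053 -0.0367  0.0105]
```

Request:
{"op": "arm_command", "data": {
  "deltas": [
    {"translation": [-2,0,0],"twist": [0,0,0],"fingers": 0.5},
    {"translation": [-2,0,0],"twist": [0,0,0],"fingers": 0.5},
    {"translation": [-2,0,0],"twist": [0,0,0],"fingers": 0.5},
    {"translation": [-2,0,0],"twist": [0,0,0],"fingers": 0.5},
    {"translation": [-2,2,0],"twist": [0,0,0],"fingers": 0.5},
    {"translation": [-2,4,0],"twist": [0,0,0],"fingers": 0.5},
    {"translation": [-2,6,0],"twist": [0,0,0],"fingers": 0.5},
    {"translation": [-2,6,0],"twist": [0,0,0],"fingers": 0.5}
  ]
}}

```text
time_s: 6.85
tool_pos: [0.4733, -0.3534, -0.0036]
ee_rot: [-1.338, 0.981, -0.982]
wrist_force: [-0.0, -0.3, -0.1]
finger_gap: 0.0429
```

The fingers seem to end 31 mm short of the reported TCP: no contact at z=-3.6 mm, and depth puts the pad ends at tool y=-0.031. I descend carefully on that basis.

Request:
{"op": "arm_command", "data": {
  "deltas": [
    {"translation": [0,4,0],"twist": [0,0,0],"fingers": 0.5},
    {"translation": [0,8,0],"twist": [0,0,0],"fingers": 0.5},
    {"translation": [0,12,0],"twist": [0,0,0],"fingers": 0.5},
    {"translation": [0,15,0],"twist": [0,0,0],"fingers": 0.5},
    {"translation": [0,15,0],"twist": [0,0,0],"fingers": 0.5}
  ]
}}

```text
time_s: 7.35
tool_pos: [0.4728, -0.3529, -0.0195]
ee_rot: [-1.338, 0.983, -0.98]
wrist_force: [-0.3, -0.9, 0.1]
finger_gap: 0.0429
```

Request:
{"op": "arm_command", "data": {
  "deltas": [
    {"translation": [0,2,0],"twist": [0,0,0],"fingers": 0.5},
    {"translation": [0,4,0],"twist": [0,0,0],"fingers": 0.5},
    {"translation": [0,7,0],"twist": [0,0,0],"fingers": 0.5},
    {"translation": [0,7,0],"twist": [0,0,0],"fingers": 0},
    {"translation": [0,7,0],"twist": [0,0,0],"fingers": 0},
    {"translation": [0,7,0],"twist": [0,0,0],"fingers": 0},
    {"translation": [0,7,0],"twist": [0,0,0],"fingers": 0}
  ]
}}

```text
time_s: 8.05
tool_pos: [0.4731, -0.3531, -0.026]
ee_rot: [-1.338, 0.982, -0.981]
wrist_force: [0.5, -0.5, 2.1]
finger_gap: 0.0193
```

Request:
{"op": "arm_command", "data": {
  "deltas": [
    {"translation": [0,-10,0],"twist": [0,0,0],"fingers": 0},
    {"translation": [0,-30,0],"twist": [0,0,0],"fingers": 0},
    {"translation": [0,-60,0],"twist": [0,0,0],"fingers": 0},
    {"translation": [0,-100,0],"twist": [0,0,0],"fingers": 0},
    {"translation": [0,-140,0],"twist": [0,0,0],"fingers": 0},
    {"translation": [0,-180,0],"twist": [0,0,0],"fingers": 0},
    {"translation": [0,-200,0],"twist": [0,0,0],"fingers": 0},
    {"translation": [0,-200,0],"twist": [0,0,0],"fingers": 0},
    {"translation": [0,-200,0],"twist": [0,0,0],"fingers": 0}
  ]
}}

```text
time_s: 8.95
tool_pos: [0.4731, -0.3531, 0.1737]
ee_rot: [-1.338, 0.982, -0.981]
wrist_force: [0.5, 0.3, -1.3]
finger_gap: 0.0192
```

```bash
python3 - <<'E'
from h import *
t=np.radians(-12.5); ex=np.array([np.cos(t),np.sin(t)]); ey=np.array([-np.sin(t),np.cos(t)]); o=np.array([.5548,.170])
g=o-.13*ex-.05*ey
print(delta([*g,.19],Rdown(-12.5)), pose()[0], pose()[2]['finger_gap'])
E
```

```text
([-496.0, -16.1, 97.6], [0.0, -1.0472, -0.0005]) [ 0.47314342 -0.35310304  0.17373295] 0.01921676373053847
```

Request:
{"op": "arm_command", "data": {
  "deltas": [
    {"translation": [-45,-16,9],"twist": [0,-0.1,0],"fingers": 0},
    {"translation": [-95,-16,19],"twist": [0,-0.2,0],"fingers": 0},
    {"translation": [-145,-16,29],"twist": [0,-0.3,0],"fingers": 0},
    {"translation": [-195,-16,38],"twist": [0,-0.42,0],"fingers": 0},
    {"translation": [-245,-16,48],"twist": [0,-0.54,0],"fingers": 0},
    {"translation": [-295,-16,58],"twist": [0,-0.66,0],"fingers": 0},
    {"translation": [-345,-16,68],"twist": [0,-0.77,0],"fingers": 0},
    {"translation": [-395,-16,78],"twist": [0,-0.88,0],"fingers": 0},
    {"translation": [-440,-16,87],"twist": [0,-0.98,0],"fingers": 0},
    {"translation": [-475,-16,94],"twist": [0,-1.047,0],"fingers": 0}
  ]
}}

```text
time_s: 9.95
tool_pos: [0.4174, 0.1305, 0.187]
ee_rot: [-1.565, 0.172, -0.163]
wrist_force: [0.6, -0.2, -0.4]
finger_gap: 0.019
```

Request:
{"op": "arm_command", "data": {
  "deltas": [
    {"translation": [0,0,0],"twist": [0,0,0],"fingers": 0},
    {"translation": [0,0,0],"twist": [0,0,0],"fingers": 0},
    {"translation": [0,0,0],"twist": [0,0,0],"fingers": 0}
  ]
}}

```text
time_s: 10.25
tool_pos: [0.4165, 0.1296, 0.1852]
ee_rot: [-1.566, 0.175, -0.162]
wrist_force: [-0.3, -0.3, -0.1]
finger_gap: 0.0192
```

```bash
python3 - <<'E'
from h import *
p,R0,s=pose(); print(p,s['time_s'],s['finger_gap'],s['qd'].round(2))
cm=robot.camera_model('wrist'); im,d=robot.snapshot('wrist'); cv2.imwrite('pics/w4.png',im[:,:,::-1]); np.savez('w4.npz',im=im,d=d,p=p,R0=R0,w2c=cm['world_to_cam'])
P=cloud(cm,d,d>0); t=np.radians(-12.5); e=np.array([[np.cos(t),np.sin(t)],[-np.sin(t),np.cos(t)]]); q=np.c_[(P[:,:2]-[.5548,.170])@e.T,P[:,2]]*1000
m=(q[:,2]>60)&(q[:,2]<100)&(abs(q[:,0])<90)&(abs(q[:,1])<200)
for i in range(2): print(np.histogram(q[m,i],bins=np.arange(-200,201,10))[0])
print(np.histogram(q[m,2],bins=np.arange(60,101,2)))
E
```

```text
[0.41653868 0.12956562 0.18518928] 10.25 0.019219780570137523 [-0.02 -0.01  0.02  0.    0.   -0.  ]
[   0    0    0    0    0    0    0    0    0    0    0    0   55  229
 2812 3302 3228 3204 3174 3147 3312 3147 3116 3057 2887 3742    1    0
    0    0    0    0    0    0    0    0    0    0    0    0]
[   0    0    0    0   45  216  247 1032 1379 1085 1764 1442 1492 1708
 1731 1655 1827 1776 1856 1887 1943 1967 2016 2062 2116 2164 2200 2229
  574    0    0    0    0    0    0    0    0    0    0    0]
(array([  123,   136,   126,   122,     1,    51,   134,   793, 22770,
        7232,   939,  3902,   972,    75,   818,   219,     0,     0,
           0,     0]), array([ 60,  62,  64,  66,  68,  70,  72,  74,  76,  78,  80,  82,  84,
        86,  88,  90,  92,  94,  96,  98, 100]))
```

View pics/w4.png

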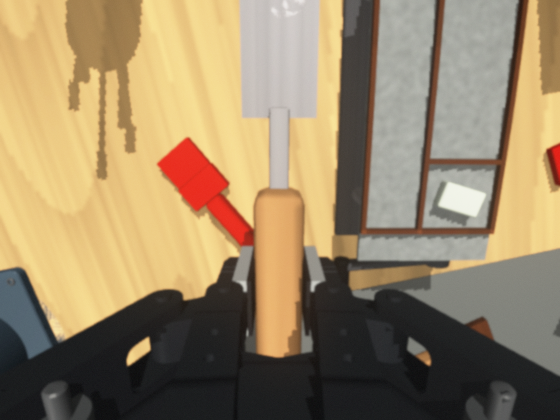

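Image: tray walls run at columns 365/430/510, with the -y wall at row 230 and the eraser at (462,198). The knife is held straight at column 280. Next I fit the walls and the held knife.

```bash
cat >> h.py <<'E'
def rims(cm,im,d,o=(.5548,.170),a=-12.5):
    c=cv2.cvtColor(im,cv2.COLOR_RGB2HSV); m=(c[...,1]>110)&((c[...,0]<15)|(c[...,0]>175))&(c[...,2]<140)&(d>0)
    P=cloud(cm,d,m); P=P[(P[:,2]>.079)&(P[:,2]<.11)]
    for it in range(5):
        t=np.radians(a); e=np.array([[np.cos(t),np.sin(t)],[-np.sin(t),np.cos(t)]]); q=(P[:,:2]-np.array(o))@e.T*1000
        out=[]; 
        for x0 in (-56,-8,56):   # long wall centre lines
            w=(abs(q[:,0]-x0)<8)&(q[:,1]>-100)&(q[:,1]<100)
            if w.sum()<40: out.append(None); continue
            k,b=np.polyfit(q[w,1],q[w,0],1); out.append((x0,b-x0,k,w.sum()))
        ys=[]
        for y0,xr in ((-112,(-50,50)),(-52,(0,50)),(112,(-50,50))):
            w=(abs(q[:,1]-y0)<10)&(q[:,0]>xr[0])&(q[:,0]<xr[1])
            ys.append((y0,np.median(q[w,1])-y0,w.sum()) if w.sum()>20 else None)
        da=np.mean([r[2] for r in out if r]); a-=np.degrees(da)
        dx=np.mean([r[1] for r in out if r]); yy=[r[1] for r in ys if r]; dy=np.mean(yy) if yy else 0
        o=np.array(o)+(dx*e[0]+dy*e[1])/1000
    return o,a,out,ys,np.median(P[:,2])
E
python3 - <<'E'
from h import *
f=np.load('w4.npz'); cm=robot.camera_model('wrist'); cm['world_to_cam']=f['w2c']; im,d,p,R0=f['im'],f['d'],f['p'],f['R0']
print(rims(cm,im,d,(.553,.168)))
hsv=cv2.cvtColor(im,cv2.COLOR_RGB2HSV); P=cloud(cm,d,d>0); q=(P-p)@R0*1000
k=(abs(q[:,0])<25)&(q[:,1]<10)&(q[:,1]>-60)&(q[:,2]>12); Q=q[k]
for z0 in range(10,150,10):
    w=(Q[:,2]>z0)&(Q[:,2]<z0+10); 
    if w.sum(): print(z0,w.sum(),'x',np.percentile(Q[w,0],[2,98]).round(1),'y',np.median(Q[w,1]).round(1))
print('handle/neck end:',[(z0,((Q[:,2]>z0)&(Q[:,2]<=z0+1)&(abs(Q[:,0]+0)>6)).sum()) for z0 in range(28,80,2)])
E
```

```text
(array([0.55424963, 0.16772323]), np.float64(-12.200279810590214), [(-56, np.float64(0.28152496224502954), np.float64(-0.004553556210795312), np.int64(1188)), (-8, np.float64(0.2321994798543665), np.float64(-0.0008592828199127324), np.int64(1213)), (56, np.float64(-0.50895559231828), np.float64(0.005254739309776412), np.int64(1549))], [None, None, None], np.float64(0.08325837768589167))
10 962 x [-9.3  9.6] y -47.5
20 1265 x [-9.3  9.6] y -47.5
30 1267 x [-8.6  9. ] y -45.3
40 492 x [-3.7  3.9] y -33.8
50 521 x [-3.7  3.9] y -33.9
60 1352 x [-14.1  14.6] y -30.3
70 2028 x [-14.3  14.7] y -29.9
80 2105 x [-14.2  14.5] y -29.9
90 2214 x [-14.2  14.6] y -29.9
100 1658 x [-13.9  14.6] y -29.8
handle/neck end: [(28, np.int64(47)), (30, np.int64(52)), (32, np.int64(55)), (34, np.int64(81)), (36, np.int64(0)), (38, np.int64(0)), (40, np.int64(0)), (42, np.int64(0)), (44, np.int64(0)), (46, np.int64(0)), (48, np.int64(0)), (50, np.int64(0)), (52, np.int64(0)), (54, np.int64(0)), (56, np.int64(0)), (58, np.int64(0)), (60, np.int64(0)), (62, np.int64(0)), (64, np.int64(90)), (66, np.int64(92)), (68, np.int64(91)), (70, np.int64(128)), (72, np.int64(138)), (74, np.int64(118)), (76, np.int64(110)), (78, np.int64(133))]
```

```bash
python3 - <<'E'
from h import *
f=np.load('w4.npz'); cm=robot.camera_model('wrist'); cm['world_to_cam']=f['w2c']; im,d=f['im'],f['d']
t=np.radians(-12.2); e=np.array([[np.cos(t),np.sin(t)],[-np.sin(t),np.cos(t)]]); o=np.array([.55425,.1677])
c=cv2.cvtColor(im,cv2.COLOR_RGB2HSV); m=(c[...,1]>110)&((c[...,0]<15)|(c[...,0]>175))&(c[...,2]<140)&(d>0)
P=cloud(cm,d,m); q=np.c_[(P[:,:2]-o)@e.T,P[:,2]]*1000; q=q[(q[:,2]>76)&(q[:,2]<95)]
w=(q[:,0]>-48)&(q[:,0]<-14); h=np.histogram(q[w,1],bins=np.arange(-150,60,2)); print([(b,n) for n,b in zip(*h) if n])
w=(q[:,0]>2)&(q[:,0]<48); h=np.histogram(q[w,1],bins=np.arange(-150,60,2)); print([(b,n) for n,b in zip(*h) if n])
er=(c[...,1]<40)&(c[...,2]>200)&(d>0); P=cloud(cm,d,er); q=np.c_[(P[:,:2]-o)@e.T,P[:,2]]*1000; w=(q[:,2]>80)&(q[:,2]<100); print('eraser',np.median(q[w],0))
E
```

```text
[(np.int64(-98), np.int64(78)), (np.int64(-96), np.int64(89)), (np.int64(-94), np.int64(30))]
[(np.int64(-100), np.int64(1)), (np.int64(-98), np.int64(106)), (np.int64(-96), np.int64(133)), (np.int64(-94), np.int64(21)), (np.int64(-38), np.int64(110)), (np.int64(-36), np.int64(108))]
eraser [ 22.80790966 -65.92363173  89.42878632]
```

```bash
python3 - <<'E'
from h import *
print(delta([.5191,.1570,.10],Rdown(-12.2)))
E
```

```text
([94.5, 84.9, 49.1], [0.0023, -0.0026, -0.0074])
```

Request:
{"op": "arm_command", "data": {
  "deltas": [
    {"translation": [35,0,18],"twist": [0.002,-0.003,-0.007],"fingers": 0},
    {"translation": [70,0,36],"twist": [0.002,-0.003,-0.007],"fingers": 0},
    {"translation": [94.5,20,49],"twist": [0.002,-0.003,-0.007],"fingers": 0},
    {"translation": [94.5,55,49],"twist": [0.002,-0.003,-0.007],"fingers": 0},
    {"translation": [94.5,80,49],"twist": [0.002,-0.003,-0.007],"fingers": 0},
    {"translation": [94.5,85,49],"twist": [0.002,-0.003,-0.007],"fingers": 0},
    {"translation": [94.5,85,49],"twist": [0.002,-0.003,-0.007],"fingers": 0},
    {"translation": [94.5,85,49],"twist": [0.002,-0.003,-0.007],"fingers": 0}
  ]
}}

```text
time_s: 11.1
tool_pos: [0.5202, 0.1563, 0.1015]
ee_rot: [-1.564, 0.167, -0.17]
wrist_force: [-0.1, 1.0, 0.5]
finger_gap: 0.019
```

```bash
python3 - <<'E'
from h import *
print(pose()[0],delta([.5191,.1570,.053],Rdown(-12.2)))
E
```

```text
[0.52019569 0.1562851  0.10152771] ([-1.3, 48.5, 0.4], [-0.0006, -0.0011, 0.0019])
```

Request:
{"op": "arm_command", "data": {
  "deltas": [
    {"translation": [-1.3,15,0.4],"twist": [0,-0.001,0.002],"fingers": 0},
    {"translation": [-1.3,30,0.4],"twist": [0,-0.001,0.002],"fingers": 0},
    {"translation": [-1.3,40,0.4],"twist": [0,-0.001,0.002],"fingers": 0},
    {"translation": [-1.3,45,0.4],"twist": [0,-0.001,0.002],"fingers": 0},
    {"translation": [-1.3,48.5,0.4],"twist": [0,-0.001,0.002],"fingers": 0},
    {"translation": [-1.3,48.5,0.4],"twist": [0,-0.001,0.002],"fingers": 0},
    {"translation": [-1.3,48.5,0.4],"twist": [0,-0.001,0.002],"fingers": 0}
  ]
}}

```text
time_s: 11.8
tool_pos: [0.5194, 0.157, 0.0533]
ee_rot: [-1.564, 0.167, -0.168]
wrist_force: [0.4, -0.4, -0.9]
finger_gap: 0.0191
```

Request:
{"op": "arm_command", "data": {
  "deltas": [
    {"translation": [0,0,0],"twist": [0,0,0],"fingers": 0.29},
    {"translation": [0,0,0],"twist": [0,0,0],"fingers": 0.29},
    {"translation": [0,-5,0],"twist": [0,0,0],"fingers": 0.29},
    {"translation": [0,-20,0],"twist": [0,0,0],"fingers": 0.29},
    {"translation": [0,-50,0],"twist": [0,0,0],"fingers": 0.6},
    {"translation": [0,-100,0],"twist": [0,0,0],"fingers": 0.6},
    {"translation": [0,-120,0],"twist": [0,0,0],"fingers": 0.6},
    {"translation": [0,-120,0],"twist": [0,0,0],"fingers": 0.6}
  ]
}}

```text
time_s: 12.6
tool_pos: [0.5227, 0.1576, 0.1803]
ee_rot: [-1.56, 0.158, -0.176]
wrist_force: [0.3, -0.2, -0.4]
finger_gap: 0.051
```

```bash
python3 - <<'E'
from h import *
p,R0,s=pose(); print(p,s['time_s'],s['finger_gap'])
cm=robot.camera_model('wrist'); im,d=robot.snapshot('wrist'); cv2.imwrite('pics/w5.png',im[:,:,::-1])
t=np.radians(-12.2); e=np.array([[np.cos(t),np.sin(t)],[-np.sin(t),np.cos(t)]]); o=np.array([.5576,.1834])
for q in robot.cut_out('wrist','knife'):
    P=cloud(cm,d,q['region']); w=np.c_[(P[:,:2]-o)@e.T,P[:,2]]*1000; w=w[w[:,2]>74]; print(q['conf'],len(w),cv2.minAreaRect(w[:,:2].astype(np.float32)),np.percentile(w[:,2],[2,50,98]).round(1))
# target for brush view
b=np.array([.5630,-.1225]); y=np.radians(15.5); g=b-.018*np.array([np.cos(y),np.sin(y)]); print(g,delta([*g,.15],Rdown(-74.5)))
E
```

```text
[0.52269453 0.15756306 0.18027901] 12.6 0.05101329386376125
0.93 7139 ((-31.55489730834961, -3.9528579711914062), (205.84056091308594, 32.03677749633789), 89.54255676269531) [ 78.   82.6 100.3]
[ 0.54565465 -0.12731029] ([85.0, 24.8, -272.6], [-0.0034, 1.0874, 0.0018])
```

Request:
{"op": "arm_command", "data": {
  "deltas": [
    {"translation": [13,0,-42],"twist": [0,0.14,0],"fingers": 0.6},
    {"translation": [28,0,-90],"twist": [0,0.29,0],"fingers": 0.6},
    {"translation": [43,0,-137],"twist": [0,0.44,0],"fingers": 0.6},
    {"translation": [57,5,-184],"twist": [0,0.58,0],"fingers": 0.6},
    {"translation": [71,10,-230],"twist": [0,0.72,0],"fingers": 0.6},
    {"translation": [83,15,-265],"twist": [0,0.86,0],"fingers": 0.6},
    {"translation": [85,25,-272],"twist": [-0.003,1.0,0.002],"fingers": 0.6},
    {"translation": [85,25,-272],"twist": [-0.003,1.087,0.002],"fingers": 0.6},
    {"translation": [85,25,-272],"twist": [-0.003,1.087,0.002],"fingers": 0.6},
    {"translation": [85,25,-272],"twist": [-0.003,1.087,0.002],"fingers": 0.6}
  ]
}}

```text
time_s: 13.7
tool_pos: [0.545, -0.1263, 0.1485]
ee_rot: [-1.326, 1.008, -1.004]
wrist_force: [0.5, 0.1, 0.3]
finger_gap: 0.0511
```

```bash
python3 - <<'E'
from h import *
robot.snapshot('wrist')
p,R0,s=pose(); print(p,s['time_s'],s['qd'].round(2))
cm=robot.camera_model('wrist'); im,d=robot.snapshot('wrist'); cv2.imwrite('pics/w6.png',im[:,:,::-1])
for q in robot.cut_out('wrist','brush')[:3]:
    P=cloud(cm,d,q['region']); print(q['conf'],len(P),cv2.minAreaRect((P[:,:2]*1000).astype(np.float32)),(np.percentile(P[:,2],[2,50,90,98])*1000).round(1))
    v,u=np.nonzero(q['region']&(d>0)); col=im[v,u].astype(int); w=(col[:,0]-col[:,2]>50)&(P[:,2]>.017)
    if w.sum()>5: H=P[w]; V=np.linalg.svd(H[:,:2]-H[:,:2].mean(0),full_matrices=False)[2]; print(' handle',H.mean(0).round(4),np.degrees(np.arctan2(V[0,1],V[0,0])).round(1),cv2.minAreaRect((H[:,:2]*1000).astype(np.float32)))
E
```

```text
[ 0.54532453 -0.1262307   0.14903091] 13.75 [ 0.01 -0.01  0.01  0.   -0.    0.01]
0.91 1566 ((354.2167663574219, 93.66532135009766), (38.84303665161133, 83.499267578125), 22.177085876464844) [ 3.4 20.2 22.1 22.8]
 handle [0.3648 0.0888 0.0209] -62.9 ((362.7904357910156, 91.41340637207031), (19.628536224365234, 71.24722290039062), 26.43406105041504)
0.79 5296 ((563.0116577148438, -124.05879974365234), (138.28414916992188, 45.54427719116211), 16.178442001342773) [ 9.5 13.6 21.8 22.6]
 handle [ 0.532  -0.1319  0.0212] -165.2 ((530.933837890625, -132.41696166992188), (72.28802490234375, 19.242286682128906), 15.186022758483887)
```

```bash
python3 - <<'E'
from h import *
print(delta([.5455,-.1286,-.026],Rdown(-74.5)))
E
```

```text
([2.4, 175.7, -0.9], [-0.0, 0.0022, -0.0005])
```

Request:
{"op": "arm_command", "data": {
  "deltas": [
    {"translation": [2.4,50,-1],"twist": [0,0.002,0],"fingers": 0.6},
    {"translation": [2.4,95,-1],"twist": [0,0.002,0],"fingers": 0.6},
    {"translation": [2.4,130,-1],"twist": [0,0.002,0],"fingers": 0.6},
    {"translation": [2.4,155,-1],"twist": [0,0.002,0],"fingers": 0.6},
    {"translation": [2.4,168,-1],"twist": [0,0.002,0],"fingers": 0.6},
    {"translation": [2.4,173,-1],"twist": [0,0.002,0],"fingers": 0.6},
    {"translation": [2.4,175.5,-1],"twist": [0,0.002,0],"fingers": 0.6},
    {"translation": [2.4,175.5,-1],"twist": [0,0.002,0],"fingers": 0.6}
  ]
}}

```text
time_s: 14.65
tool_pos: [0.5467, -0.1291, -0.0243]
ee_rot: [-1.324, 1.005, -1.009]
wrist_force: [-1.5, -1.4, 0.9]
finger_gap: 0.0513
```

Request:
{"op": "arm_command", "data": {
  "deltas": [
    {"translation": [0,0,0],"twist": [0,0,0],"fingers": 0},
    {"translation": [0,0,0],"twist": [0,0,0],"fingers": 0},
    {"translation": [0,0,0],"twist": [0,0,0],"fingers": 0},
    {"translation": [0,0,0],"twist": [0,0,0],"fingers": 0},
    {"translation": [0,0,0],"twist": [0,0,0],"fingers": 0},
    {"translation": [0,-10,0],"twist": [0,0,0],"fingers": 0},
    {"translation": [0,-50,0],"twist": [0,0,0],"fingers": 0},
    {"translation": [0,-100,0],"twist": [0,0,0],"fingers": 0},
    {"translation": [0,-150,0],"twist": [0,0,0],"fingers": 0},
    {"translation": [0,-190,0],"twist": [0,0,0],"fingers": 0}
  ]
}}

```text
time_s: 15.65
tool_pos: [0.5463, -0.1291, 0.1689]
ee_rot: [-1.324, 1.004, -1.01]
wrist_force: [0.8, -0.8, -0.6]
finger_gap: 0.0192
```

```bash
python3 - <<'E'
from h import *
robot.snapshot('wrist'); robot.snapshot('wrist')
p,R0,s=pose(); print(p,s['finger_gap'],s['qd'].round(2),s['time_s'])
cm=robot.camera_model('wrist'); im,d=robot.snapshot('wrist')
P=cloud(cm,d,d>0); q=(P-p)@R0*1000
k=(abs(q[:,0])<40)&(q[:,1]<0)&(q[:,1]>-60)&(q[:,2]>12); Q=q[k]
for z0 in range(12,110,4):
    w=(Q[:,2]>z0)&(Q[:,2]<=z0+4)
    if w.sum(): print(z0,w.sum(),'x',np.percentile(Q[w,0],[2,98]).round(1),'y',np.median(Q[w,1]).round(1))
print('zmax',Q[:,2].max())
t=np.radians(-12.2); ex=np.array([np.cos(t),np.sin(t)]); ey=np.array([-np.sin(t),np.cos(t)]); O=np.array([.5576,.1834])
g=O+.024*ex+.03*ey-.018*ey; print(g,delta([*g,.14],Rdown(-12.2)))
E
```

```text
[ 0.5500248  -0.13040495  0.17412088] 0.019180473402217096 [-0.    0.04 -0.11 -0.06  0.   -0.  ] 15.75
12 486 x [-8.4 10.8] y -43.6
16 739 x [-17.3  15. ] y -40.9
20 995 x [-20.5  22.6] y -36.0
24 1022 x [-20.8  23. ] y -36.0
28 1040 x [-20.7  22.8] y -36.0
32 1072 x [-20.8  22.7] y -36.1
36 1105 x [-20.8  22.9] y -36.0
40 1123 x [-20.9  22.7] y -36.0
44 1171 x [-20.9  22.6] y -35.8
48 1164 x [-19.9  21.8] y -33.0
52 1098 x [-19.8  21.8] y -32.9
56 1097 x [-20.1  21.8] y -32.9
60 1108 x [-19.9  21.7] y -32.8
64 1204 x [-20.2  21.8] y -32.8
68 1205 x [-20.   21.4] y -32.8
72 1167 x [-20.4  21.2] y -32.7
76 1224 x [-20.3  21.6] y -32.7
80 1038 x [-19.9  21.3] y -32.5
zmax 83.78970745595596
[0.58359388 0.1900572 ] ([-299.1, 29.7, 119.1], [-0.0046, -1.0869, 0.0101])
```

```bash
python3 - <<'E'
from h import *
print(delta([.5836,.1946,.14],Rdown(-12.2)))
E
```

```text
([-303.4, 29.7, 120.4], [-0.0046, -1.0869, 0.0101])
```

Request:
{"op": "arm_command", "data": {
  "deltas": [
    {"translation": [-40,0,16],"twist": [0,-0.13,0],"fingers": 0},
    {"translation": [-85,0,34],"twist": [0,-0.27,0],"fingers": 0},
    {"translation": [-130,0,52],"twist": [0,-0.41,0],"fingers": 0},
    {"translation": [-175,0,70],"twist": [0,-0.55,0],"fingers": 0},
    {"translation": [-220,0,88],"twist": [0,-0.69,0],"fingers": 0},
    {"translation": [-260,5,104],"twist": [-0.002,-0.83,0.005],"fingers": 0},
    {"translation": [-290,15,116],"twist": [-0.0046,-0.96,0.01],"fingers": 0},
    {"translation": [-303,25,120],"twist": [-0.0046,-1.087,0.01],"fingers": 0},
    {"translation": [-303,30,120],"twist": [-0.0046,-1.087,0.01],"fingers": 0},
    {"translation": [-303,30,120],"twist": [-0.0046,-1.087,0.01],"fingers": 0}
  ]
}}

```text
time_s: 16.8
tool_pos: [0.5815, 0.1934, 0.1367]
ee_rot: [-1.567, 0.173, -0.165]
wrist_force: [-0.1, -0.1, -1.2]
finger_gap: 0.0189
```

```bash
python3 - <<'E'
from h import *
robot.snapshot('wrist')
p,R0,s=pose(); print(p,s['qd'].round(2),delta([.5836,.1946,.057],Rdown(-12.2)))
cm=robot.camera_model('wrist'); im,d=robot.snapshot('wrist'); cv2.imwrite('pics/w7.png',im[:,:,::-1])
print(rims(cm,im,d,(.5576,.1834),-12.2))
E
```

```text
[0.58221593 0.1929317  0.13793874] [-0.01 -0.02  0.02  0.    0.   -0.01] ([1.2, 80.9, 2.1], [0.0022, -0.0028, -0.0029])
(array([0.55848826, 0.182485  ]), np.float64(-13.468551639595312), [(-56, np.float64(0.5483768714198405), np.float64(-0.022739792135176868), np.int64(1148)), (-8, np.float64(0.12893172042033285), np.float64(0.03131529664217576), np.int64(83)), (56, np.float64(-0.6773086032039117), np.float64(-0.008575503595518211), np.int64(227))], [None, None, (112, np.float64(-4.957934010008103e-07), np.int64(1045))], np.float64(0.08331803200234919))
```

Request:
{"op": "arm_command", "data": {
  "deltas": [
    {"translation": [1.2,25,2],"twist": [0.002,-0.003,-0.003],"fingers": 0},
    {"translation": [1.2,50,2],"twist": [0.002,-0.003,-0.003],"fingers": 0},
    {"translation": [1.2,67,2],"twist": [0.002,-0.003,-0.003],"fingers": 0},
    {"translation": [1.2,75,2],"twist": [0.002,-0.003,-0.003],"fingers": 0},
    {"translation": [1.2,80,2],"twist": [0.002,-0.003,-0.003],"fingers": 0},
    {"translation": [1.2,81,2],"twist": [0.002,-0.003,-0.003],"fingers": 0},
    {"translation": [1.2,81,2],"twist": [0.002,-0.003,-0.003],"fingers": 0},
    {"translation": [1.2,81,2],"twist": [0.002,-0.003,-0.003],"fingers": 0}
  ]
}}

```text
time_s: 17.7
tool_pos: [0.5853, 0.1945, 0.0594]
ee_rot: [-1.563, 0.164, -0.171]
wrist_force: [-0.6, 1.1, -0.4]
finger_gap: 0.0192
```

Request:
{"op": "arm_command", "data": {
  "deltas": [
    {"translation": [0,0,0],"twist": [0,0,0],"fingers": 0.36},
    {"translation": [0,0,0],"twist": [0,0,0],"fingers": 0.36},
    {"translation": [0,0,0],"twist": [0,0,0],"fingers": 0.36},
    {"translation": [0,-5,0],"twist": [0,0,0],"fingers": 0.36},
    {"translation": [0,-20,0],"twist": [0,0,0],"fingers": 0.36},
    {"translation": [0,-50,0],"twist": [0,0,0],"fingers": 0.5},
    {"translation": [0,-100,-30],"twist": [0,0,0],"fingers": 0.7},
    {"translation": [0,-120,-80],"twist": [0,0,0],"fingers": 0.7},
    {"translation": [0,-120,-80],"twist": [0,0,0],"fingers": 0.7},
    {"translation": [0,-120,-80],"twist": [0,0,0],"fingers": 0.7}
  ]
}}

```text
time_s: 18.7
tool_pos: [0.5692, 0.115, 0.1824]
ee_rot: [-1.562, 0.162, -0.177]
wrist_force: [0.2, 0.5, 0.1]
finger_gap: 0.0599
```

```bash
python3 - <<'E'
from h import *
p,R0,s=pose(); print(p,s['time_s'],s['finger_gap'])
cm=robot.camera_model('wrist'); im,d=robot.snapshot('wrist'); cv2.imwrite('pics/w8.png',im[:,:,::-1])
t=np.radians(-12.2); e=np.array([[np.cos(t),np.sin(t)],[-np.sin(t),np.cos(t)]]); o=np.array([.5576,.1834])
for n in ('knife','brush'):
  for q in robot.cut_out('wrist',n):
    P=cloud(cm,d,q['region']); w=np.c_[(P[:,:2]-o)@e.T,P[:,2]]*1000; w=w[w[:,2]>80]
    if len(w)>50: print(n,q['conf'],len(w),cv2.minAreaRect(w[:,:2].astype(np.float32)),np.percentile(w[:,2],[2,50,98]).round(1))
for c in ('wrist','top'):
  if c=='top': cm=robot.camera_model('top'); im,d=robot.snapshot('top'); cv2.imwrite('pics/t8.png',im[:,:,::-1])
  for q in robot.cut_out(c,'lever_grip')+robot.cut_out(c,'cam_lever'):
    P=cloud(cm,d,q['region']); P=P[(P[:,2]>.04)&(P[:,2]<.09)]; w=np.c_[(P[:,:2]-o)@e.T,P[:,2]]*1000
    w=w[w[:,1]<-112]
    if len(w)>20: print(c,q['conf'],len(w),cv2.minAreaRect(w[:,:2].astype(np.float32)),np.percentile(w[:,2],[2,50,98]).round(1)); b=w[w[:,0]<-85]; print('  bar',len(b),np.percentile(b,[2,50,98],axis=0).round(1).tolist() if len(b) else '')
E
```

```text
[0.56918515 0.11502618 0.1823998 ] 18.7 0.05985135026659241
knife 0.77 6956 ((-30.464733123779297, -5.7897186279296875), (30.949787139892578, 181.8057861328125), 0.662401556968689) [ 80.3  86.2 100.4]
knife 0.33 5526 ((0.7961959838867188, -14.880943298339844), (116.79610443115234, 199.5464324951172), 0.01736605539917946) [80.5 83.3 85. ]
brush 0.94 7117 ((24.703075408935547, 21.40536117553711), (46.18559265136719, 123.1997299194336), 1.830262303352356) [ 87.2  91.7 100.4]
wrist 0.72 349 ((1.6240463256835938, -150.2828369140625), (16.7681884765625, 73.25424194335938), 87.57598114013672) [50.6 55.7 60.6]
  bar 0 
wrist 0.59 428 ((3.1601943969726562, -149.8556365966797), (20.541767120361328, 78.24169158935547), 89.7787094116211) [49.7 55.2 77.3]
  bar 0 
top 0.65 277 ((-16.215839385986328, -183.98785400390625), (118.21342468261719, 76.31211853027344), 2.1313042640686035) [47.1 62.8 69.6]
  bar 0 
top 0.52 283 ((-29.34866714477539, -164.2535400390625), (135.28846740722656, 66.70742797851562), 31.54067039489746) [46.6 62.6 69.6]
  bar 0
```

View pics/w8.png

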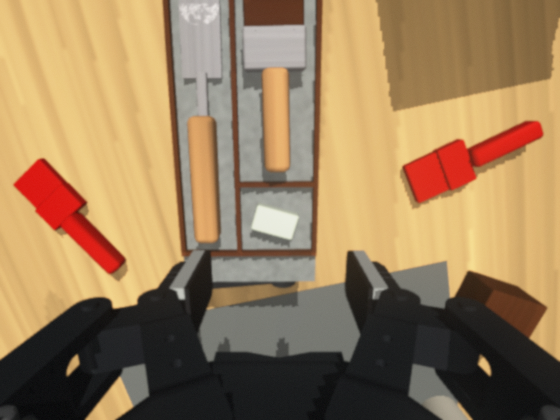

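Image: knife lies straight in the left compartment (203,180) and the brush in the wide one (276,90). The eraser is untouched at (274,222). Both tops are at 100 mm, which means both lie flat. Next: the lever.

```bash
python3 - <<'E'
from h import *
print(pose()[0],delta([.4413,-.0473,.15],Rdown(-12.2)))
E
```

```text
[0.56731743 0.11700619 0.17794034] ([-88.7, 27.6, -187.2], [-0.0012, 0.001, 0.0017])
```

Request:
{"op": "arm_command", "data": {
  "deltas": [
    {"translation": [-20,0,-40],"twist": [0,0,0],"fingers": 0.7},
    {"translation": [-40,0,-85],"twist": [0,0,0],"fingers": 0.7},
    {"translation": [-62,0,-130],"twist": [0,0,0],"fingers": 0.7},
    {"translation": [-80,10,-170],"twist": [0,0,0],"fingers": 0.7},
    {"translation": [-89,20,-187],"twist": [0,0,0],"fingers": 0.7},
    {"translation": [-89,28,-187],"twist": [0,0,0],"fingers": 0.7},
    {"translation": [-89,28,-187],"twist": [0,0,0],"fingers": 0.7},
    {"translation": [-89,28,-187],"twist": [0,0,0],"fingers": 0.7}
  ]
}}

```text
time_s: 19.9
tool_pos: [0.4415, -0.0462, 0.1494]
ee_rot: [-1.563, 0.164, -0.167]
wrist_force: [0.1, -1.5, -0.1]
finger_gap: 0.0598
```

```bash
python3 - <<'E'
from h import *
robot.snapshot('wrist')
p,R0,s=pose(); print(p,s['time_s'],s['qd'].round(2))
cm=robot.camera_model('wrist'); im,d=robot.snapshot('wrist'); cv2.imwrite('pics/w9.png',im[:,:,::-1]); np.savez('w9.npz',im=im,d=d,w2c=cm['world_to_cam'])
t=np.radians(-12.2); e=np.array([[np.cos(t),np.sin(t)],[-np.sin(t),np.cos(t)]]); o=np.array([.5576,.1834])
for q in robot.cut_out('wrist','lever_grip')[:2]: print(q['conf'],q['point'])
P=cloud(cm,d,d>0); w=np.c_[(P[:,:2]-o)@e.T,P[:,2]]*1000
k=(w[:,0]>-120)&(w[:,0]<80)&(w[:,1]>-260)&(w[:,1]<-118)&(w[:,2]>30)&(w[:,2]<75); w=w[k]
for y0 in range(-230,-115,8):
    b=w[(w[:,1]>y0)&(w[:,1]<=y0+8)]
    if len(b)>5: tp=b[b[:,2]>55]; print(y0,len(b),'x',np.percentile(b[:,0],[1,99]).round(1),'z98',np.percentile(b[:,2],98).round(1), 'top x',np.percentile(tp[:,0],[2,50,98]).round(1) if len(tp) else '')
E
```

```text
[ 0.44183271 -0.04618405  0.14977324] 19.95 [ 0.    0.    0.01  0.   -0.   -0.  ]
0.81 [292.3, 83.2]
0.54 [377.6, 26.5]
-230 80 x [-74.8 -60.1] z98 67.5 top x [-74.8 -67.4 -60.2]
-222 212 x [-74.8 -60.2] z98 67.8 top x [-74.7 -67.  -60.2]
-214 220 x [-74.7 -59.4] z98 67.5 top x [-74.6 -67.  -59.8]
-206 234 x [-75.5 -59.5] z98 67.7 top x [-74.6 -67.  -59.5]
-198 240 x [-75.4 -59.5] z98 67.6 top x [-75.4 -67.  -59.5]
-190 241 x [-75.3 -59.6] z98 67.4 top x [-75.3 -67.  -59.6]
-182 255 x [-75.2 -59.6] z98 67.5 top x [-75.2 -67.7 -59.7]
-174 250 x [-75.2 -59.7] z98 67.4 top x [-75.2 -67.4 -59.7]
-166 615 x [-75.1  40.9] z98 67.0 top x [-75.1 -65.6  -7.9]
-158 1738 x [-74.2  39.8] z98 66.7 top x [-73.8 -41.   29.8]
-150 267 x [-74.5  39.6] z98 66.9 top x [-75.  -67.   33.1]
-142 668 x [-56.8  52.9] z98 74.8 top x [-56.8   6.4  53.7]
```

View pics/w9.png

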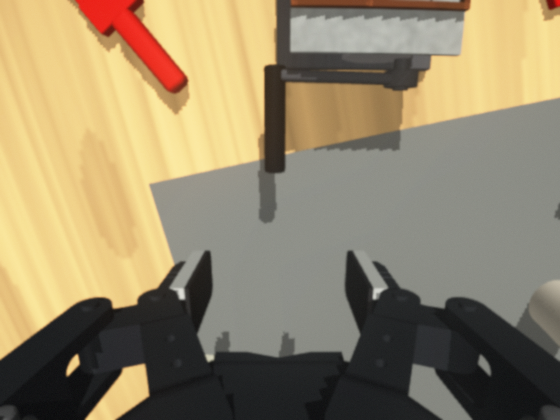

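Bar at (275,120) in the picture, hub at (403,75). Bar centre is at stand x=-67, top z=67.5, free end y≈-226. So lever_grip is (-67,-196,59) mm and the axle x is about +31.

```bash
python3 - <<'E'
from h import *
t=np.radians(-12.2); ex=np.array([np.cos(t),np.sin(t)]); ey=np.array([-np.sin(t),np.cos(t)]); O=np.array([.5576,.1834])
g=O-.0685*ex-.196*ey; print(g,delta([*g,.010],Rdown(-12.2)))
E
```

```text
[0.44922735 0.00630223] ([-4.2, 140.1, 52.8], [-0.0014, 0.0028, 0.0024])
```

Request:
{"op": "arm_command", "data": {
  "deltas": [
    {"translation": [-4,15,30],"twist": [-0.001,0.003,0.002],"fingers": 0.7},
    {"translation": [-4,30,53],"twist": [-0.001,0.003,0.002],"fingers": 0.7},
    {"translation": [-4,60,53],"twist": [-0.001,0.003,0.002],"fingers": 0.7},
    {"translation": [-4,95,53],"twist": [-0.001,0.003,0.002],"fingers": 0.7},
    {"translation": [-4,120,53],"twist": [-0.001,0.003,0.002],"fingers": 0.7},
    {"translation": [-4,133,53],"twist": [-0.001,0.003,0.002],"fingers": 0.7},
    {"translation": [-4,140,53],"twist": [-0.001,0.003,0.002],"fingers": 0.7},
    {"translation": [-4,140,53],"twist": [-0.001,0.003,0.002],"fingers": 0.7},
    {"translation": [-4,140,53],"twist": [-0.001,0.003,0.002],"fingers": 0.7}
  ]
}}

```text
time_s: 20.95
tool_pos: [0.4508, 0.0064, 0.0115]
ee_rot: [-1.564, 0.165, -0.17]
wrist_force: [-0.0, -0.2, 0.9]
finger_gap: 0.0596
```

Request:
{"op": "arm_command", "data": {
  "deltas": [
    {"translation": [0,0,0],"twist": [0,0,0],"fingers": 0},
    {"translation": [0,0,0],"twist": [0,0,0],"fingers": 0},
    {"translation": [0,0,0],"twist": [0,0,0],"fingers": 0},
    {"translation": [0,0,0],"twist": [0,0,0],"fingers": 0},
    {"translation": [0,0,0],"twist": [0,0,0],"fingers": 0},
    {"translation": [0,0,0],"twist": [0,0,0],"fingers": 0}
  ],
  "force": 30
}}

```text
time_s: 21.55
tool_pos: [0.4503, 0.0065, 0.0123]
ee_rot: [-1.564, 0.166, -0.169]
wrist_force: [-3.3, 0.9, 5.4]
finger_gap: 0.0152
```

Request:
{"op": "arm_command", "data": {
  "deltas": [
    {"translation": [1.4,-6.9,0],"twist": [0,0,0],"fingers": 0},
    {"translation": [3.3,-13.6,0],"twist": [0,0,0],"fingers": 0},
    {"translation": [5.6,-20.2,0],"twist": [0,0,0],"fingers": 0},
    {"translation": [8.5,-26.6,0],"twist": [0,0,0],"fingers": 0},
    {"translation": [11.7,-32.8,0],"twist": [0,0,0],"fingers": 0},
    {"translation": [15.4,-38.7,0],"twist": [0,0,0],"fingers": 0},
    {"translation": [19.5,-44.4,0],"twist": [0,0,0],"fingers": 0},
    {"translation": [24,-49.8,0],"twist": [0,0,0],"fingers": 0},
    {"translation": [24,-49.8,0],"twist": [0,0,0],"fingers": 0}
  ]
}}

```text
time_s: 22.45
tool_pos: [0.4705, 0.0021, 0.0627]
ee_rot: [-1.563, 0.171, -0.163]
wrist_force: [-9.9, 2.4, -0.1]
finger_gap: 0.0149
```

```bash
cat > bar.py <<'E'
from h import *
p,R0,s=pose(); print(p,s['time_s'],s['finger_gap'],s['wrist_force'].round(1))
t=np.radians(-12.2); e=np.array([[np.cos(t),np.sin(t)],[-np.sin(t),np.cos(t)]]); o=np.array([.5576,.1834])
print('tool in stand',(e@(p[:2]-o)*1000).round(1), 'grip z',(p[2]+.0492)*1000)
for n in ('scene','top'):
  cm=robot.camera_model(n); im,d=robot.snapshot(n); cv2.imwrite(f'pics/{n}_{s["time_s"]:.1f}.png',im[:,:,::-1])
  P=cloud(cm,d,d>0); w=np.c_[(P[:,:2]-o)@e.T,P[:,2]]*1000
  k=(abs(w[:,0]+32)<18)&(w[:,1]>-105)&(w[:,1]<105); h=w[k,2]; print(n,'tray knife-slot z pcts',np.percentile(h,[10,30,50]).round(1))
cm=robot.camera_model('wrist'); im,d=robot.snapshot('wrist'); cv2.imwrite(f'pics/wb_{s["time_s"]:.1f}.png',im[:,:,::-1])
P=cloud(cm,d,d>0); w=np.c_[(P[:,:2]-o)@e.T,P[:,2]]*1000
b=w[(w[:,1]>-180)&(w[:,1]<-165)&(abs(w[:,0])<110)&(w[:,2]>50)&(w[:,2]<180)]
if len(b): print('bar',len(b),np.percentile(b,[2,50,98],axis=0).round(1).tolist())
E
python3 bar.py
```

```text
[0.470493   0.00212515 0.06265701] 22.45 0.014916156549257806 [-9.9  2.4 -0.1]
tool in stand [ -46.8 -195.6] grip z 111.85701302351761
scene tray knife-slot z pcts [87.9 90.9 93.7]
top tray knife-slot z pcts [86.5 88.7 91.2]
bar 5522 [[-65.6, -180.0, 107.5], [-46.7, -179.6, 165.5], [-27.2, -166.1, 179.1]]
```

Request:
{"op": "arm_command", "data": {
  "deltas": [
    {"translation": [4.8,-5,0],"twist": [0,0,0],"fingers": 0},
    {"translation": [10,-9.7,0],"twist": [0,0,0],"fingers": 0},
    {"translation": [15.5,-14.1,0],"twist": [0,0,0],"fingers": 0},
    {"translation": [21.3,-18,0],"twist": [0,0,0],"fingers": 0},
    {"translation": [27.4,-21.5,0],"twist": [0,0,0],"fingers": 0},
    {"translation": [33.7,-24.6,0],"twist": [0,0,0],"fingers": 0},
    {"translation": [40.1,-27.2,0],"twist": [0,0,0],"fingers": 0},
    {"translation": [46.8,-29.4,0],"twist": [0,0,0],"fingers": 0},
    {"translation": [53.6,-31.1,0],"twist": [0,0,0],"fingers": 0},
    {"translation": [53.6,-31.1,0],"twist": [0,0,0],"fingers": 0}
  ]
}}

```text
time_s: 23.6
tool_pos: [0.5219, -0.0089, 0.0998]
ee_rot: [-1.563, 0.171, -0.162]
wrist_force: [-15.1, 2.7, 16.0]
finger_gap: 0.0149
```

```bash
python3 bar.py
```

```text
[ 0.52190887 -0.00890841  0.09984055] 23.6 0.014853737936743898 [-15.1   2.7  16. ]
tool in stand [   5.8 -195.5] grip z 149.0405479159092
scene tray knife-slot z pcts [ 95.2  97.8 100.7]
top tray knife-slot z pcts [94.1 96.2 98.5]
bar 1419 [[-1.7, -179.7, 140.2], [5.9, -172.4, 145.6], [13.3, -165.3, 147.5]]
```

Request:
{"op": "arm_command", "data": {
  "deltas": [
    {"translation": [5,0,0],"twist": [0,0,0],"fingers": 0},
    {"translation": [10,1,0],"twist": [0,0,0],"fingers": 0},
    {"translation": [15,3,0],"twist": [0,0,0],"fingers": 0},
    {"translation": [20,5,0],"twist": [0,0,0],"fingers": 0},
    {"translation": [26,7,0],"twist": [0,0,0],"fingers": 0},
    {"translation": [26,7,0],"twist": [0,0,0],"fingers": 0},
    {"translation": [26,7,0],"twist": [0,0,0],"fingers": 0},
    {"translation": [26,7,0],"twist": [0,0,0],"fingers": 0}
  ]
}}

```text
time_s: 24.55
tool_pos: [0.551, -0.0152, 0.1015]
ee_rot: [-1.565, 0.162, -0.171]
wrist_force: [-9.3, 1.5, 16.9]
finger_gap: 0.0148
```

```bash
python3 bar.py
```

```text
[ 0.55095469 -0.01515771  0.10154858] 24.55 0.014794802130924494 [-9.3  1.5 16.9]
tool in stand [  35.5 -195.5] grip z 150.7485839052611
scene tray knife-slot z pcts [ 96.   98.9 102. ]
top tray knife-slot z pcts [94.6 96.8 99.1]
bar 1466 [[27.6, -179.7, 143.1], [35.0, -172.4, 148.6], [42.7, -165.3, 150.6]]
```

Request:
{"op": "arm_command", "data": {
  "deltas": [
    {"translation": [-1,0,0],"twist": [0,0,0],"fingers": 0},
    {"translation": [-2,0,0],"twist": [0,0,0],"fingers": 0},
    {"translation": [-2,0,0],"twist": [0,0,0],"fingers": 0},
    {"translation": [-2,0,0],"twist": [0,0,0],"fingers": 0},
    {"translation": [-2,0,0],"twist": [0,0,0],"fingers": 0},
    {"translation": [-2,0,0],"twist": [0,0,0],"fingers": 0},
    {"translation": [-2,0,0],"twist": [0,0,0],"fingers": 0},
    {"translation": [-2,0,0],"twist": [0,0,0],"fingers": 0}
  ]
}}

```text
time_s: 25.5
tool_pos: [0.548, -0.0145, 0.1019]
ee_rot: [-1.564, 0.164, -0.169]
wrist_force: [-6.1, 1.6, -6.1]
finger_gap: 0.0148
```

```bash
python3 bar.py; cat > chk.py <<'E'
from h import *
t=np.radians(-12.2); e=np.array([[np.cos(t),np.sin(t)],[-np.sin(t),np.cos(t)]]); o=np.array([.5576,.1834])
for c in ('top','scene'):
  cm=robot.camera_model(c); im,d=robot.snapshot(c)
  for n in ('knife','brush'):
    for q in robot.cut_out(c,n):
      P=cloud(cm,d,q['region']); w=np.c_[(P[:,:2]-o)@e.T,P[:,2]]*1000; w=w[w[:,2]>97]
      if len(w)>50 and abs(np.median(w[:,0]))<80 : print(c,n,round(q['conf'],2),len(w),cv2.minAreaRect(w[:,:2].astype(np.float32)),np.percentile(w[:,2],[2,50,98]).round(1))
print(robot.read_state()['qd'].round(3))
im,_=robot.snapshot('scene'); cv2.imwrite('pics/fin.png',cv2.resize(im[140:300,220:420,::-1],(800,640))[:600])
E
python3 chk.py
```

```text
[ 0.54796154 -0.01453261  0.10186089] 25.5 0.014761718734445392 [-6.1  1.6 -6.1]
tool in stand [  32.4 -195.5] grip z 151.0608914557663
scene tray knife-slot z pcts [ 96.1  99.  102.1]
top tray knife-slot z pcts [94.6 97.  99. ]
bar 1461 [[24.8, -179.7, 143.5], [32.1, -172.4, 148.8], [39.7, -165.2, 150.7]]
top knife 0.62 536 ((-33.563819885253906, -0.8773727416992188), (193.9065399169922, 29.73992156982422), 87.83668518066406) [ 97.5 107.  121.1]
top brush 0.85 587 ((24.39740753173828, 30.77676773071289), (45.70728302001953, 139.58770751953125), 1.2129772901535034) [102.7 110.1 120.2]
top brush 0.58 1258 ((0.9298439025878906, -22.358474731445312), (116.34284210205078, 274.11810302734375), 0.12538227438926697) [ 97.1  99.8 116.8]
scene knife 0.59 607 ((-35.13154602050781, 0.7195587158203125), (192.6278839111328, 38.06118392944336), 87.66159057617188) [ 98.2 106.4 121.8]
scene brush 0.86 668 ((25.396427154541016, 31.531665802001953), (48.217254638671875, 141.12252807617188), 0.8688915371894836) [ 98.8 110.3 121.1]
scene brush 0.51 99 ((37.75801086425781, -156.42041015625), (48.13663101196289, 19.755542755126953), 63.817230224609375) [100.1 146.  153.9]
[ 0.001  0.001 -0.     0.    -0.    -0.001]
```

View pics/fin.png

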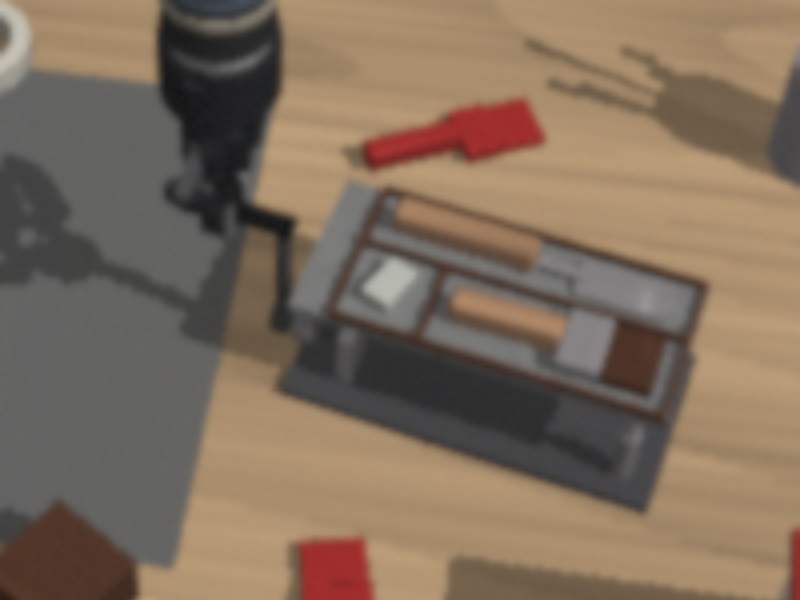

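The final view shows the lever upright (285,270), the knife and brush in their compartments, and the eraser in place. Handing in.

```bash
python3 -c "
from bench import robot
print(robot.finish_job())"
```

```text
the job is handed in; nothing more can be done
None
```

The knife and the brush are in their compartments, and I handed the job in at about 26 s with the gripper still holding the lever straight up. No verdict is reported.

**Last checks**
- **Lever:** the bar was about 1 mm from the axle's vertical, which puts the joint at about 1.41 rad. The arm was still and the grip closed on the bar.
- **Tray:** the floor was about 96 mm above the table.
- **Knife:** within about 3 mm of its slot centre and about 2° off its axis. Before the lift, the handle top was 22 mm above the floor, so it lay flat.
- **Brush:** within about 2 mm of its slot centre and about 1° off its axis, and it measured flat in the same way.
- **Bystanders:** the eraser is still in its compartment. I did not measure how far any bystander moved.

**What failed or disagreed**
- **Reported TCP:** the fingertips end about 31 mm short of it. The first two knife grasps closed empty above the handle until depth readings showed this.
- **Tray position:** the first fit from the overhead camera was about 15 mm off along the tray. A close-up of the walls corrected it.
- **Lever bar:** it slid about 7 mm down in the pads during the swing but stayed gripped.
- **Axle position:** I took it from the lever's geometry, so the joint angle is good to about 0.03 rad.

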